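# Nudge a gearmotor home in a three-point alignment nest

### The job

Stand the gearmotor with the orange band upright on the plate of the alignment nest, about 15 mm short of its home against the two steel posts, and let go of it there. Then gently nudge it home with the fingers until it rests against both posts, and after that slide the red-tabbed stop fully up against it so that it is held at three points. Leave the blue- and green-banded motors standing where they are, and finish with the orange one released and upright.

Things in the scene. Friction and masses are not known exactly. Their poses are not given: they have to be found in the camera images.
- motor_orange: loose gearmotor standing upright, 220 g: cylinder 36 mm diameter, 62 mm tall, lower part black, an orange band round it at 22 to 32 mm height and an orange top face, upper part silver; a 6 mm shaft stands 10 mm above the top. Origin: centre of its underside, z up along the shaft
- motor_blue: the same gearmotor with a blue band and top face; leave it alone. Origin: centre of its underside
- motor_green: the same gearmotor with a green band and top face; leave it alone. Origin: centre of its underside
- nest: fixed dark metal plate 215 x 110 mm, top 12 mm above the table. Origin: on the table, below the home axis (the motor's axis when home); z up, x from the stop towards the posts. Plate: x -170 to +45 mm, y -55 to +55 mm. The stop runs between blue rails 8 mm tall on the plate, x -167 to -99 mm, inner faces at y +-15.5 mm; from there to the posts the plate is bare
- nest_home (a point): where the centre of the motor's underside must come, on the plate's top face (thin grey disc, 12 mm above the table); axes as the nest's. Two fixed steel posts, 10 mm diameter, 25 mm tall above the plate, stand at x +11.5 mm, y +19.9 and -19.9 mm from it: a motor touching both is exactly here. Smooth metal: friction about 0.35 on plate and posts
- stop (a joint): slide of the stop along the nest's +x, in m: 0 is fully back, range 0 to 0.090, starts at 0 to 0.015. Its round brass nose (centre line 20 mm above the table) has its tip at nest x = -100 mm + slide, so it meets a motor that is home at 0.082. Friction about 2 N; it stays where it is left
- stop_tab (a point): middle of the top edge of the stop's red tab: 10 mm thick along the nest's x, 26 mm wide, from 27 to 57 mm above the table, its centre 32 mm behind the tip of the brass nose. The stop's block (28 mm wide, top 27 mm above the table) reaches 14 mm behind the tab's centre and 20 mm in front of it
There are look-alikes about, which are no part of the job. Leave any yellow look-alike of the motor_orange alone. What is shaped like the nest but pink is not meant.

How it is judged:
On the way, in this order (a step that is already met when the one before it is completed fails the run):
1. the orange motor stands upright on the nest's plate, let go, 6 to 35 mm short of home, with the stop still back (slide under 0.055) (horizontal distance between motor_orange and nest_home between 0.006 and 0.035 m and z of motor_orange in the frame of nest_home between -0.003 and 0.003 m and angle between motor_orange's own z axis and vertical below 0.06 rad and linear speed of motor_orange below 0.02 m/s and contact force between the fingers and motor_orange below 0.05 N and value of joint stop below 0.055 m), for 0.2 s.
2. the orange motor is nudged home, its axis within 2.5 mm of home, upright on the plate, with the stop still back (slide under 0.055) (horizontal distance between motor_orange and nest_home below 0.0025 m and z of motor_orange in the frame of nest_home below 0.003 m and angle between motor_orange's own z axis and vertical below 0.06 rad and value of joint stop below 0.055 m), for 0.2 s.
At the end, for the whole second after the job is handed in: The orange motor stands upright (within 0.05 rad) and at rest on the nest's plate with its axis within 2 mm of home, the stop is slid up to it (slide over 0.080), and the blue and green motors stand within 20 mm of where they started (horizontal distance between motor_orange and nest_home below 0.002 m and z of motor_orange in the frame of nest_home between -0.003 and 0.003 m and angle between motor_orange's own z axis and vertical below 0.05 rad and linear speed of motor_orange below 0.01 m/s and value of joint stop above 0.08 m and distance of each of motor_blue, motor_green from where it was at the start of the episode below 0.02 m and angle between each of motor_blue, motor_green's own z axis and vertical below 0.1 rad); the robot touches nothing.
It fails at once if a blue or green motor is moved more than 20 mm or tipped (distance of any of motor_blue, motor_green from where it was at the start of the episode above 0.02 m or angle between any of motor_blue, motor_green's own z axis and vertical above 0.3 rad).
It fails at once if the orange motor is pressed or struck hard against the nest: over 100 N summed over its contacts with posts, plate and stop (a push of about 30 N) (contact force between motor_orange and nest above 100 N).
It also fails if it takes over 61 s, if anything falls off the work surface, if the arm or the gripper's body presses on something with over 40 N, if the wrist force passes 120 N, or if a joint passes its speed limit or range.

### The arm

A 6-joint arm with a two-finger parallel gripper is mounted at the origin on the work surface. World frame = base frame: x ahead of the robot, y to its left, z up, the work surface at z = 0. Lengths are in m, angles in rad, forces in N, time in s.
With the tool pointing down it reaches from about 0.275 to 0.875 m from the base axis. Payload 12.5 kg.
Tool frame: the origin (TCP) lies midway between the tips of the shut fingers; the grasp point (between the pads) lies 19 mm behind it; z points along the fingers, y is the line along which they close (so a half turn about z gives the same grasp; the last joint's range is limited). The gripper opens to 85 mm and grips with 20 to 120 N. Pads are 22 mm wide; open, the fingers measure 114 mm over their backs; the gripper's body (76 mm by 85 mm) begins 54 mm behind the grasp point. The pads swing forward as they close: fully open they stand 13 mm farther back than shut.
Start: joints at [1.055, 0.351, 1.652, -0, 1.139, -0.085], TCP at [0.23, 0.5, 0.231] pointing down, gripper open.
Joint ranges: [-2.75, 2.75], [-0.79, 2.1], [0.01, 2.65], [-1.57, 4.71], [0.07, 3.14], [-2.87, 2.87]. Speed limits (rad/s): [2.22, 2.22, 2.79, 3.14, 3.14, 3.14].

### API

Orientations are given as a 3x3 rotation matrix whose columns are the frame's x, y, z axes.
In Python, from cell import * gives the robot as it stands. The module is installed in compiled form; this text tells all that it offers.
- The arm moves only by the tool drive_tool, never from a script. Its argument "moves" is a list of rows, each an object of numbers: "x", "y", "z": the shift along the tool's x, y, z in m; "wx", "wy", "wz": the turn, a rotation vector about the tool's x, y, z in rad; "hand": the closure, from -1 (fully open) to 1 (shut). In form: [{"x": .., "y": .., "z": .., "wx": .., "wy": .., "wz": .., "hand": ..}, ...]. A call has 1 to 8 rows; each row shifts and turns the commanded pose from where the row before left it, along the tool's axes as they then stand; what a row does not reach is not made up. A row lasts 1/10 s, in which the tool goes at most 50 mm and 8.59 degrees, less where a joint would pass 70% of its speed; a pose out of reach is approached as far as the arm can. A call is refused whole if a number of a shift passes 0.05 or a number of a turn 0.15, either way. A call with a gripper value outside its range is refused whole. The fingers move at their own pace and stop on an object; "newtons" is the grip in N (left out, the last holds). Time passes only in rows, so rows that do not move let the fingers close. It gives the time, the measured TCP pose, the force, the opening and the grip force at its end, in the units of the state.
- observe(): the state, without advancing time (a new reading comes with each control period).
- camera(name): name is "scene" or "top" or "wrist"; returns the picture (384x512x3 uint8, red, green, blue); there is no depth.
- get_calibration(name): a dict with "camera_matrix" (3x3 intrinsics, pixels), "origin" and "orientation" of the camera in the world. Camera axes: x right, y up, looking along -z (the intrinsics and any distortion apply to the point x, -y, -z); pixel columns grow to the right and rows downward; lengths in m; the calibration is good to about 2 mm. A picture is of the moment at which its call begins: read the wrist's pose just before it. get_calibration takes no time and is no camera call; for the wrist camera it gives the pose at the moment of the call.
- finish_job(): hands the job in; it is judged then, once.
Trained networks look in the newest picture that a camera, given by its name, has taken for a name from the list of things; names that differ only in an ending like _2 or _b are one class to them, and where a whole thing is asked for, a point or a joint stands for the part that bears it (a point fixed in the world has none). Each returns a list of dicts, best first, with "confidence" (0 to 1); they miss things now and then, are a little off and sometimes report something else, mostly with a low value. They report only what shows in the picture. A call takes as long as a camera call. They do not tell look-alikes from the thing itself.
- recognise(camera, query): "bbox" ([left, top, right, bottom] in pixels, round what is visible of it).
- outline_of(camera, query): "region" (384x512 bool, what is visible of it) and "bbox" ([left, top, right, bottom] in pixels, round what is visible of it).
- place_of(camera, query): "uv" ([column, row] in pixels: a listed point, or the origin of a listed thing).
The state is a dict: "t": time; "joints": joint angles; "joint_vel": joint speeds; "joint_torque": joint torques, N m; "tcp_pos": TCP position; "ee_rot": TCP orientation; "contact_force": force on the tool from outside, world axes, zero at the start; "torque": the same for the moment, N m; "finger_gap": opening from 0.0 (shut) to 1.0 (fully open); "finger_force": force on a finger pad.
Only numpy, scipy, OpenCV 4.12 (cv2) and the standard library are available. Lean on these libraries where they do the work, as an engineer would, in place of code of your own. Each camera call takes 0.05 s, during which the arm holds its last target. There are 200 camera calls.

## Working session

There is one attempt and no reset: what is moved stays moved. The work goes in short steps, Python scripts to look and compute and a tool call to move; the robot and the scene stay as the last step left them, time stands still between calls to the robot, and variables do not carry over. Pictures are saved under pics/ and viewed, at most 10 in all, crops included, and the job is handed in when it is done.

Besides the shell and the picture viewer there is one more tool, called after ">>>" in YAML: its name, and indented under it one key for each argument. drive_tool: Moves the arm, as the interface text tells. Its arguments: {"type":"object","properties":{"moves":{"type":"array","items":{"type":"object","properties":{"x":{"type":"number"},"y":{"type":"number"},"z":{"type":"number"},"wx":{"type":"number"},"wy":{"type":"number"},"wz":{"type":"number"},"hand":{"type":"number"}}}},"newtons":{"type":"number"}},"required":["moves"]}

```bash
mkdir -p pics
python3 - <<'E'
from cell import *
import cv2,numpy as np
o=observe();print(o['t'],o['tcp_pos'],np.round(o['ee_rot'],3),o['finger_gap'])
for c in("top","scene"):
    im=camera(c);cv2.imwrite(f"pics/{c}0.png",im[:,:,::-1])
    k=get_calibration(c);print(c,k)
    for q in("motor_orange","nest","nest_home","stop_tab"):
        print(q,[(np.round(d['uv'],1).tolist(),round(d['confidence'],2)) for d in place_of(c,q)])
E
```

```text
0.0 [0.22948822 0.49944945 0.23077073] [[-0.909  0.418 -0.001]
 [ 0.418  0.909 -0.001]
 [ 0.    -0.001 -1.   ]] 0.9992205815406137
top {'camera_matrix': array([[395.77424116,   0.        , 255.95349338],
       [  0.        , 395.77424116, 186.86749735],
       [  0.        ,   0.        ,   1.        ]]), 'origin': array([ 0.3689766 , -0.0679372 ,  0.93439286]), 'orientation': array([[-0.00175397,  0.99139861, -0.13086528],
       [-0.9999417 , -0.00313311, -0.01033345],
       [-0.01065459,  0.13083953,  0.99134631]])}
motor_orange [([327.1, 208.6], 0.76), ([360.2, 206.2], 0.66)]
nest [([177.6, 141.6], 0.92), ([338.7, 258.1], 0.7)]
nest_home [([342.2, 259.6], 0.65), ([179.3, 141.3], 0.62)]
stop_tab [([313.4, 311.5], 0.84), ([157.7, 181.8], 0.48)]
scene {'camera_matrix': array([[437.73085996,   0.        , 254.60719233],
       [  0.        , 437.73085996, 191.4171693 ],
       [  0.        ,   0.        ,   1.        ]]), 'origin': array([1.05845112, 0.13982637, 0.71127896]), 'orientation': array([[-0.30019226, -0.69804553,  0.65009003],
       [ 0.95374916, -0.20841785,  0.21662072],
       [-0.01572076,  0.68505068,  0.72832576]])}
motor_orange [([149.5, 180.2], 0.76), ([183.9, 184.8], 0.63)]
nest [([327.9, 280.0], 0.92), ([195.5, 150.9], 0.7)]
nest_home [([326.9, 276.2], 0.92), ([192.4, 142.2], 0.79), ([324.4, 280.1], 0.36)]
stop_tab [([361.8, 219.9], 0.85), ([235.6, 108.2], 0.57)]
```

```bash
python3 -c "
import cv2
cv2.imwrite('pics/t0b.png',cv2.resize(cv2.imread('pics/top0.png'),(800,600),interpolation=2));cv2.imwrite('pics/s0b.png',cv2.resize(cv2.imread('pics/scene0.png'),(800,600),interpolation=2))"
```

```text
(no output)
```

View pics/t0b.png

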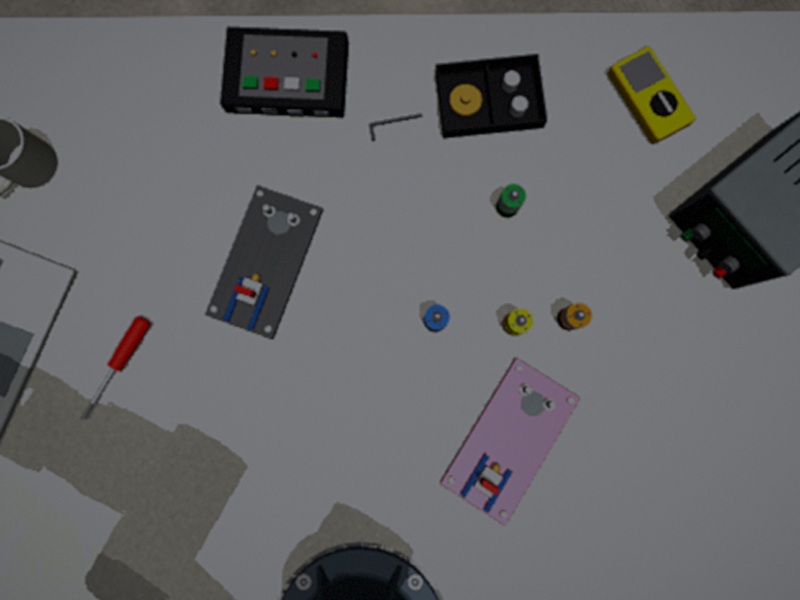

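View pics/s0b.png

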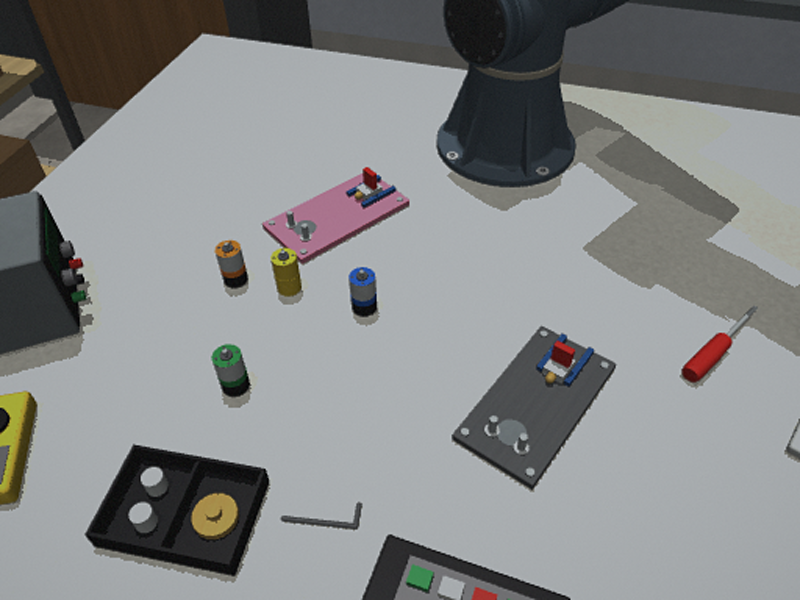

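The top view shows the dark nest at about (265,262), the orange motor at (575,316) with yellow beside it at (517,320), blue at (436,318) and green at (511,200) in the enlarged picture. The scene view agrees, and the pink look-alike is at (335,215). Next I'll fit the poses.

```bash
cat > h.py <<'E'
from cell import *
import cv2,numpy as np
from scipy.optimize import least_squares
def proj(k,P):
    p=(np.atleast_2d(P)-k['origin'])@k['orientation']; p=p*[1,-1,-1]
    q=p@k['camera_matrix'].T; return q[:,:2]/q[:,2:]
def onplane(k,uv,z):
    d=np.linalg.inv(k['camera_matrix'])@[uv[0],uv[1],1]; d=k['orientation']@(d*[1,-1,-1])
    return k['origin']+d*(z-k['origin'][2])/d[2]
def Rz(a): return np.array([[np.cos(a),-np.sin(a),0],[np.sin(a),np.cos(a),0],[0,0,1]])
CORN=np.array([[-.17,-.055,.012],[.045,-.055,.012],[.045,.055,.012],[-.17,.055,.012]])
E
python3 - <<'E'
from h import *
allk={};obs=[]
for c,near,mo in(("top",(178,141),(368,202)),("scene",(327,277),(149,180))):
    im=camera(c);k=get_calibration(c);hsv=cv2.cvtColor(im,cv2.COLOR_RGB2HSV)
    R=[d for d in outline_of(c,"nest")];R.sort(key=lambda d:abs((d['bbox'][0]+d['bbox'][2])/2-near[0]))
    m=R[0]['region'].astype(np.uint8)
    ct=max(cv2.findContours(m,0,1)[0],key=cv2.contourArea); h=cv2.convexHull(ct)
    rough=cv2.approxPolyDP(h,6,True)[:,0].astype(float);print(c,rough.tolist())
    g=[(d['uv'],d['confidence']) for d in place_of(c,"nest_home")];g.sort(key=lambda d:abs(d[0][0]-near[0]))
    t=[(d['uv'],d['confidence']) for d in place_of(c,"stop_tab")];t.sort(key=lambda d:abs(d[0][0]-near[0]))
    hp=onplane(k,g[0][0],.012);tp=onplane(k,t[0][0],.057)
    print('home',hp,'tab',tp,np.linalg.norm((hp-tp)[:2]), 'yaw',np.arctan2(*(hp-tp)[[1,0]]))
    obs.append((k,g[0][0],h[:,0].astype(float),rough,t[0][0]))
    om=((hsv[...,0]>8)&(hsv[...,0]<20)&(hsv[...,1]>150)&(hsv[...,2]>60)).astype(np.uint8)
    n,l,s,ce=cv2.connectedComponentsWithStats(om)
    for i in range(1,n):
        if s[i,4]>12: print('orange',s[i].tolist(),ce[i],onplane(k,ce[i],.062),onplane(k,ce[i],.027))
    for q in("motor_orange","motor_blue","motor_green"):
      print(q,[(np.round(onplane(k,d['uv'],0)[:2],4).tolist(),round(d['confidence'],2)) for d in place_of(c,q)])
def res(p):
    r=[]
    for k,hu,hull,rough,tu in obs:
        C=CORN@Rz(p[2]).T+[p[0],p[1],0]; q=proj(k,C)
        r+=list(2*(proj(k,[p[0],p[1],.012])[0]-hu))
        T=np.array([-.132+p[3],0,.057])@Rz(p[2]).T+[p[0],p[1],0]; r+=list(proj(k,T)[0]-tu)
        for a in q: r+=list(rough[np.argmin(np.linalg.norm(rough-a,axis=1))]-a)
    return r
s=least_squares(res,[hp[0],hp[1],np.arctan2(*(hp-tp)[[1,0]]),.005],loss='soft_l1')
print(s.x,np.round(s.fun,1))
E
```

```text
top [[165.0, 119.0], [204.0, 133.0], [173.0, 216.0], [132.0, 200.0]]
home [0.60665671 0.12211946 0.012     ] tab [0.49041761 0.16662913 0.057     ] 0.12446942715776499 yaw -0.3656915105032673
orange [364, 194, 11, 12, 28] [368.60714286 199.42857143] [ 0.45538404 -0.30749184  0.062     ] [ 0.45885067 -0.31710266  0.027     ]
motor_orange [([0.437, -0.233], 0.77), ([0.455, -0.3103], 0.5)]
motor_blue [([0.4536, -0.1136], 0.56)]
motor_green [([0.6298, -0.2199], 0.8), ([0.4527, -0.1122], 0.35)]
scene [[349.0, 210.0], [392.0, 236.0], [337.0, 311.0], [290.0, 278.0]]
home [0.60048861 0.12541296 0.012     ] tab [0.62860612 0.13010221 0.057     ] 0.028505841924204776 yaw -2.9763401426121034
orange [138, 154, 16, 11, 89] [145.47191011 159.1011236 ] [ 0.45450919 -0.31285222  0.062     ] [ 0.42195312 -0.33725429  0.027     ]
orange [142, 170, 15, 8, 49] [149.26530612 174.55102041] [ 0.49603743 -0.28255813  0.062     ] [ 0.46571998 -0.30532717  0.027     ]
motor_orange [([0.4482, -0.3142], 0.71), ([0.4557, -0.2273], 0.56)]
motor_blue [([0.4558, -0.105], 0.72)]
motor_green [([0.6226, -0.2242], 0.58)]
[ 0.54916802  0.11550775 -2.54996344  0.05072724] [  4.4  47.2   4.3 -54.7  39.3   1.   -0.3  24.8  -8.4 -32.4   0.9  25.7
   0.1 -46.3  18.9  -1.3 -59.8 -12.8   5.1 -18.6  -2.7  36.5   0.1 -30.9]
```

Run:
```python
from h import *
O=[("top",(179,141.4),(157.7,181.8),[[165,119],[204,133],[173,216],[132,200]]),("scene",(327,277),(361.8,219.9),[[349,210],[392,236],[337,311],[290,278]])]
O=[(get_calibration(c),np.array(a),np.array(b),np.array(r,float)) for c,a,b,r in O]
def res(p,O=O):
    r=[]
    for k,hu,tu,rough in O:
        q=proj(k,CORN@Rz(p[2]).T+[p[0],p[1],0])
        r+=list(2*(proj(k,[p[0],p[1],.012])[0]-hu))
        T=np.array([-.132+p[3],0,.057])@Rz(p[2]).T+[p[0],p[1],0]; r+=list(proj(k,T)[0]-tu)
        for a in q: r+=list(rough[np.argmin(np.linalg.norm(rough-a,axis=1))]-a)
    return r
for OO in (O,O[:1],O[1:]):
    s=least_squares(res,[.604,.123,-.366,.005],loss='soft_l1',kwargs={'O':OO});print(s.x,np.round(s.fun,1))
```

```text
[ 0.60188434  0.12528334 -0.3641311   0.01790357] [ 0.3 -0.7 -1.8  0.8 -0.4  0.3 -3.4  1.2 -0.1  2.8  1.8  0.9  0.4 -1.
 -0.4  3.2  1.2  2.2  1.2  0.6 -3.5  0.2 -4.   2.9]
[ 0.60030251  0.12557215 -0.35309081  0.02245447] [-0.   0.6 -0.7 -0.2 -1.1 -0.4 -3.2  0.9  0.3  2.   1.3 -0.3]
[ 0.6034503   0.12441468 -0.37600157  0.00871959] [-0.9  0.2  2.1  1.1  0.8  1.4  1.9  0.4 -2.4 -0.6 -4.2  1.7]
```

>>> drive_tool:
  moves:
    - {"x": -0.0318,"y": -0.0379,"hand": -1}
    - {"x": -0.0318,"y": -0.0379}
    - {"x": -0.0318,"y": -0.0379}
    - {"x": -0.0318,"y": -0.0379}
    - {"x": -0.0318,"y": -0.0379}
    - {"x": -0.0318,"y": -0.0379}
    - {"x": -0.0318,"y": -0.0379}
    - {"x": -0.0318,"y": -0.0379}

```text
validation failed for argument at $.mo...
```

>>> drive_tool:
  moves:
    - {"x": -0.0318,"y": -0.0379}
    - {"x": -0.0318,"y": -0.0379}
    - {"x": -0.0318,"y": -0.0379}
    - {"x": -0.0318,"y": -0.0379}
    - {"x": -0.0318,"y": -0.0379}
    - {"x": -0.0318,"y": -0.0379}
    - {"x": -0.0318,"y": -0.0379}
    - {"x": -0.0318,"y": -0.0379}

```text
validation failed for argument at $.mo...
```

>>> drive_tool:
  moves:
    - {"wz": 0.142}
    - {"wz": 0.142}
    - {"wz": 0.142}
    - {"wz": 0.142}
    - {"wz": 0.142}
    - {"wz": 0.142}
    - {"wz": 0.142}
    - {"wz": 0.142}

```text
validation failed for argument at $.mo...
```

Run:
```python
from h import *
o=observe();print(o['t'],o['tcp_pos'],np.round(o['ee_rot'],3),o['contact_force'])
k=get_calibration('wrist');im=camera('wrist');cv2.imwrite('pics/w1.png',im[:,:,::-1])
print(k)
for d in place_of('wrist','motor_orange'): print(d, onplane(k,d['uv'],0))
hsv=cv2.cvtColor(im,cv2.COLOR_RGB2HSV)
om=((hsv[...,0]>8)&(hsv[...,0]<20)&(hsv[...,1]>150)&(hsv[...,2]>60)).astype(np.uint8)
n,l,s,ce=cv2.connectedComponentsWithStats(om)
for i in range(1,n):
    if s[i,4]>40: print('orange',s[i].tolist(),ce[i],onplane(k,ce[i],.062))
```

```text
1.2 [0.22965479 0.49974963 0.2312855 ] [[-0.909  0.418 -0.   ]
 [ 0.418  0.909 -0.   ]
 [ 0.    -0.    -1.   ]] [ 0.1776034  -0.39198288 -0.0469208 ]
{'camera_matrix': array([[316.96360671,   0.        , 257.38051468],
       [  0.        , 316.96360671, 193.14172089],
       [  0.        ,   0.        ,   1.        ]]), 'origin': array([0.15584224, 0.5341391 , 0.37303227]), 'orientation': array([[ 4.17811590e-01, -8.61405947e-01, -2.88813554e-01],
       [ 9.08533563e-01,  3.96310232e-01,  1.32306329e-01],
       [ 4.90307755e-04, -3.17675926e-01,  9.48199223e-01]])}
```

View pics/w1.png

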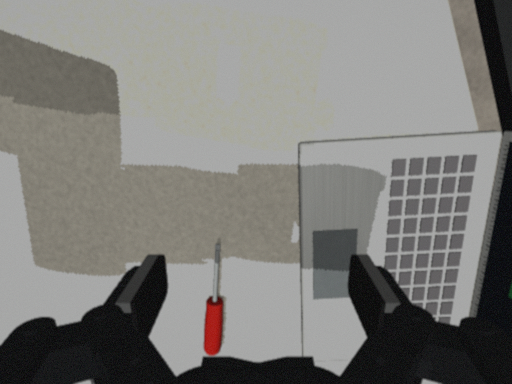

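The arm hasn't moved. The wrist view shows only the start area: a screwdriver at (213,300) and a tray on the right. The move calls failed validation, probably because each row needs every field.

>>> drive_tool:
  moves:
    - {"x": -0.0318,"y": -0.0379,"z": 0,"wx": 0,"wy": 0,"wz": 0,"hand": -1}
    - {"x": -0.0318,"y": -0.0379,"z": 0,"wx": 0,"wy": 0,"wz": 0,"hand": -1}
    - {"x": -0.0318,"y": -0.0379,"z": 0,"wx": 0,"wy": 0,"wz": 0,"hand": -1}
    - {"x": -0.0318,"y": -0.0379,"z": 0,"wx": 0,"wy": 0,"wz": 0,"hand": -1}
    - {"x": -0.0318,"y": -0.0379,"z": 0,"wx": 0,"wy": 0,"wz": 0,"hand": -1}
    - {"x": -0.0318,"y": -0.0379,"z": 0,"wx": 0,"wy": 0,"wz": 0,"hand": -1}
    - {"x": -0.0318,"y": -0.0379,"z": 0,"wx": 0,"wy": 0,"wz": 0,"hand": -1}
    - {"x": -0.0318,"y": -0.0379,"z": 0,"wx": 0,"wy": 0,"wz": 0,"hand": -1}
  newtons: 40

```text
t: 2.1
tcp_pos: [0.3343, 0.1162, 0.2316]
ee_rot: [[-0.909, 0.417, 0.001], [0.417, 0.909, 0.0], [-0.001, 0.001, -1.0]]
contact_force: [0.5, -0.0, 0.1]
finger_gap: 0.998
finger_force: 0.0
```

>>> drive_tool:
  moves:
    - {"x": -0.0318,"y": -0.0379,"z": 0,"wx": 0,"wy": 0,"wz": 0,"hand": -1}
    - {"x": -0.0318,"y": -0.0379,"z": 0,"wx": 0,"wy": 0,"wz": 0,"hand": -1}
    - {"x": -0.0318,"y": -0.0379,"z": 0,"wx": 0,"wy": 0,"wz": 0,"hand": -1}
    - {"x": -0.0318,"y": -0.0379,"z": 0,"wx": 0,"wy": 0,"wz": 0,"hand": -1}
    - {"x": -0.0318,"y": -0.0379,"z": 0,"wx": 0,"wy": 0,"wz": 0,"hand": -1}
    - {"x": -0.0318,"y": -0.0379,"z": 0,"wx": 0,"wy": 0,"wz": 0,"hand": -1}
    - {"x": -0.0318,"y": -0.0379,"z": 0,"wx": 0,"wy": 0,"wz": 0,"hand": -1}
    - {"x": -0.0318,"y": -0.0379,"z": 0,"wx": 0,"wy": 0,"wz": 0,"hand": -1}

```text
t: 2.9
tcp_pos: [0.4388, -0.266, 0.2314]
ee_rot: [[-0.908, 0.418, 0.0], [0.418, 0.908, -0.0], [-0.0, -0.0, -1.0]]
contact_force: [-0.2, -0.6, 0.3]
finger_gap: 0.998
finger_force: 0.0
```

>>> drive_tool:
  moves:
    - {"x": 0,"y": 0,"z": 0,"wx": 0,"wy": 0,"wz": 0.142,"hand": -1}
    - {"x": 0,"y": 0,"z": 0,"wx": 0,"wy": 0,"wz": 0.142,"hand": -1}
    - {"x": 0,"y": 0,"z": 0,"wx": 0,"wy": 0,"wz": 0.142,"hand": -1}
    - {"x": 0,"y": 0,"z": 0,"wx": 0,"wy": 0,"wz": 0.142,"hand": -1}
    - {"x": 0,"y": 0,"z": 0,"wx": 0,"wy": 0,"wz": 0.142,"hand": -1}
    - {"x": 0,"y": 0,"z": 0,"wx": 0,"wy": 0,"wz": 0.142,"hand": -1}
    - {"x": 0,"y": 0,"z": 0,"wx": 0,"wy": 0,"wz": 0.142,"hand": -1}
    - {"x": 0,"y": 0,"z": 0,"wx": 0,"wy": 0,"wz": 0.142,"hand": -1}

```text
t: 3.7
tcp_pos: [0.4388, -0.2637, 0.2313]
ee_rot: [[0.002, 1.0, 0.0], [1.0, -0.002, -0.0], [-0.0, 0.0, -1.0]]
contact_force: [-0.6, -0.4, -0.4]
finger_gap: 0.997
finger_force: 0.0
```

```bash
cat > look.py <<'E'
from h import *
import sys
o=observe();print(o['t'],o['tcp_pos'],np.round(o['ee_rot'],3).tolist())
k=get_calibration('wrist');im=camera('wrist');cv2.imwrite(sys.argv[1],im[:,:,::-1])
for d in place_of('wrist','motor_orange'): print(np.round(d['uv']),d['confidence'], onplane(k,d['uv'],float(sys.argv[2])))
hsv=cv2.cvtColor(im,cv2.COLOR_RGB2HSV)
om=((hsv[...,0]>8)&(hsv[...,0]<20)&(hsv[...,1]>150)&(hsv[...,2]>60)).astype(np.uint8)
n,l,s,ce=cv2.connectedComponentsWithStats(om)
for i in range(1,n):
    if s[i,4]>40:
        b=s[i];c=ce[i];print('orange',b.tolist(),c,onplane(k,c,.062+float(sys.argv[2])))
E
python3 look.py pics/w2.png 0
```

```text
3.7 [ 0.43875483 -0.26372766  0.23132497] [[0.002, 1.0, 0.0], [1.0, -0.002, -0.0], [-0.0, 0.0, -1.0]]
[272. 196.] 0.83 [ 0.45708603 -0.31075466  0.        ]
[264. 132.] 0.6 [ 0.44666268 -0.23118322  0.        ]
orange [255, 189, 26, 10, 58] [266.34482759 192.10344828] [ 0.44844541 -0.28470624  0.062     ]
orange [254, 201, 32, 30, 537] [269.62011173 214.77653631] [ 0.45208813 -0.31000812  0.062     ]
```

View pics/w2.png

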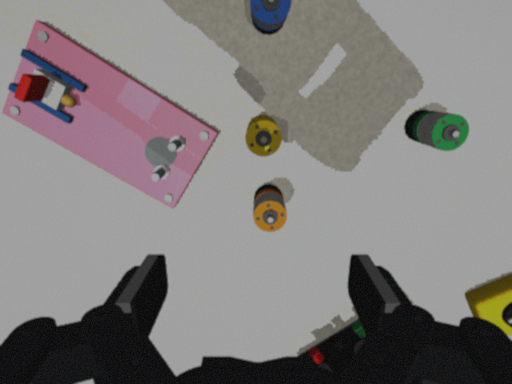

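The wrist view shows orange at (270,214), yellow at (263,135) and the pink nest on the left. The motor is at about (0.452, -0.310), so I'll centre over it, descend and grip.

>>> drive_tool:
  moves:
    - {"x": -0.0465,"y": 0.0133,"z": 0,"wx": 0,"wy": 0,"wz": 0,"hand": -1}
    - {"x": 0,"y": 0,"z": 0.045,"wx": 0,"wy": 0,"wz": 0,"hand": -1}
    - {"x": 0,"y": 0,"z": 0.045,"wx": 0,"wy": 0,"wz": 0,"hand": -1}
    - {"x": 0,"y": 0,"z": 0.045,"wx": 0,"wy": 0,"wz": 0,"hand": -1}
    - {"x": 0,"y": 0,"z": 0.045,"wx": 0,"wy": 0,"wz": 0,"hand": -1}
    - {"x": 0,"y": 0,"z": 0.027,"wx": 0,"wy": 0,"wz": 0,"hand": -1}
    - {"x": 0,"y": 0,"z": 0,"wx": 0,"wy": 0,"wz": 0,"hand": -1}

```text
t: 4.5
tcp_pos: [0.4505, -0.3088, 0.0211]
ee_rot: [[-0.008, 1.0, -0.005], [1.0, 0.008, 0.004], [0.004, -0.005, -1.0]]
contact_force: [-1.2, 0.4, 0.6]
finger_gap: 1.002
finger_force: 0.0
```

>>> drive_tool:
  moves:
    - {"x": 0,"y": 0,"z": 0,"wx": 0,"wy": 0,"wz": 0,"hand": 1}
    - {"x": 0,"y": 0,"z": 0,"wx": 0,"wy": 0,"wz": 0,"hand": 1}
    - {"x": 0,"y": 0,"z": 0,"wx": 0,"wy": 0,"wz": 0,"hand": 1}
    - {"x": 0,"y": 0,"z": 0,"wx": 0,"wy": 0,"wz": 0,"hand": 1}
    - {"x": 0,"y": 0,"z": 0,"wx": 0,"wy": 0,"wz": 0,"hand": 1}
    - {"x": 0,"y": 0,"z": 0,"wx": 0,"wy": 0,"wz": 0,"hand": 1}
    - {"x": 0,"y": 0,"z": 0,"wx": 0,"wy": 0,"wz": 0,"hand": 1}
    - {"x": 0,"y": 0,"z": 0,"wx": 0,"wy": 0,"wz": 0,"hand": 1}
  newtons: 40

```text
t: 5.3
tcp_pos: [0.4529, -0.3107, 0.0259]
ee_rot: [[-0.004, 1.0, 0.002], [1.0, 0.004, -0.002], [-0.002, 0.002, -1.0]]
contact_force: [-1.2, 1.6, 7.0]
finger_gap: 0.415
finger_force: 39.1
```

>>> drive_tool:
  moves:
    - {"x": 0,"y": 0,"z": -0.02,"wx": 0,"wy": 0,"wz": 0,"hand": 1}
    - {"x": 0,"y": 0,"z": -0.045,"wx": 0,"wy": 0,"wz": 0,"hand": 1}
    - {"x": 0,"y": 0,"z": -0.045,"wx": 0,"wy": 0,"wz": 0,"hand": 1}
    - {"x": 0,"y": 0,"z": -0.04,"wx": 0,"wy": 0,"wz": 0,"hand": 1}
    - {"x": 0.03,"y": 0.01,"z": 0,"wx": 0,"wy": 0,"wz": 0,"hand": 1}
    - {"x": 0.044,"y": 0.0135,"z": 0,"wx": 0,"wy": 0,"wz": 0,"hand": 1}
    - {"x": 0.044,"y": 0.0135,"z": 0,"wx": 0,"wy": 0,"wz": 0,"hand": 1}
    - {"x": 0.044,"y": 0.0135,"z": 0,"wx": 0,"wy": 0,"wz": 0,"hand": 1}

```text
t: 6.1
tcp_pos: [0.5022, -0.1463, 0.175]
ee_rot: [[-0.004, 1.0, 0.001], [1.0, 0.004, -0.0], [-0.0, 0.001, -1.0]]
contact_force: [0.6, -1.0, -2.2]
finger_gap: 0.406
finger_force: 41.0
```

>>> drive_tool:
  moves:
    - {"x": 0.044,"y": 0.0135,"z": 0,"wx": 0,"wy": 0,"wz": 0,"hand": 1}
    - {"x": 0.044,"y": 0.0135,"z": 0,"wx": 0,"wy": 0,"wz": 0,"hand": 1}
    - {"x": 0.044,"y": 0.0135,"z": 0,"wx": 0,"wy": 0,"wz": 0,"hand": 1}
    - {"x": 0.044,"y": 0.0135,"z": 0,"wx": 0,"wy": 0,"wz": 0,"hand": 1}
    - {"x": 0.044,"y": 0.0135,"z": 0,"wx": 0,"wy": 0,"wz": 0,"hand": 1}
    - {"x": 0.03,"y": 0.0135,"z": 0,"wx": 0,"wy": 0,"wz": 0,"hand": 1}
    - {"x": 0,"y": 0,"z": 0,"wx": 0,"wy": 0,"wz": -0.1,"hand": 1}
    - {"x": 0,"y": 0,"z": 0,"wx": 0,"wy": 0,"wz": -0.1,"hand": 1}

```text
t: 6.9
tcp_pos: [0.582, 0.1035, 0.1746]
ee_rot: [[-0.209, 0.978, 0.0], [0.978, 0.209, 0.0], [-0.0, 0.0, -1.0]]
contact_force: [-0.5, -0.6, -2.4]
finger_gap: 0.409
finger_force: 41.0
```

>>> drive_tool:
  moves:
    - {"x": 0,"y": 0,"z": 0,"wx": 0,"wy": 0,"wz": -0.14,"hand": 1}
    - {"x": 0,"y": 0,"z": 0,"wx": 0,"wy": 0,"wz": -0.14,"hand": 1}
    - {"x": 0,"y": 0,"z": 0,"wx": 0,"wy": 0,"wz": -0.14,"hand": 1}
    - {"x": 0,"y": 0,"z": 0,"wx": 0,"wy": 0,"wz": -0.14,"hand": 1}
    - {"x": 0,"y": 0,"z": 0,"wx": 0,"wy": 0,"wz": -0.14,"hand": 1}
    - {"x": 0,"y": 0,"z": 0,"wx": 0,"wy": 0,"wz": -0.14,"hand": 1}
    - {"x": 0,"y": 0,"z": 0,"wx": 0,"wy": 0,"wz": -0.14,"hand": 1}
    - {"x": 0,"y": 0,"z": 0,"wx": 0,"wy": 0,"wz": 0,"hand": 1}

```text
t: 7.7
tcp_pos: [0.5819, 0.1024, 0.1747]
ee_rot: [[-0.927, 0.375, 0.0], [0.375, 0.927, 0.0], [-0.0, 0.0, -1.0]]
contact_force: [0.2, -0.4, -1.4]
finger_gap: 0.409
finger_force: 40.9
```

```bash
python3 look.py pics/w3.png 0.15
python3 - <<'E'
from h import *
for q,z in(("nest_home",.012),("stop_tab",.057),("nest",0)):
    k=get_calibration('wrist');
    for d in place_of('wrist',q): print(q,d['uv'],d['confidence'],onplane(k,d['uv'],z))
print(k)
E
```

```text
7.7 [0.58191043 0.1023529  0.17474338] [[-0.927, 0.375, 0.0], [0.375, 0.927, 0.0], [-0.0, 0.0, -1.0]]
[254. 233.] 0.66 [0.58034929 0.1016428  0.15      ]
orange [225, 224, 69, 33, 627] [258.05103668 233.48644338] [0.55346766 0.11460287 0.212     ]
orange [213, 268, 90, 75, 3712] [257.43507543 303.12176724] [0.5813609  0.10307324 0.212     ]
nest_home [283.4, 180.2] 0.81 [0.59853791 0.12425575 0.012     ]
stop_tab [289.6, 47.6] 0.69 [0.49032946 0.16674223 0.057     ]
nest [284.8, 180.7] 0.56 [0.60317289 0.12505237 0.        ]
{'camera_matrix': array([[316.96360671,   0.        , 257.38051468],
       [  0.        , 316.96360671, 193.14172089],
       [  0.        ,   0.        ,   1.        ]]), 'origin': array([0.50684923, 0.13367463, 0.31620225]), 'orientation': array([[ 3.80274312e-01, -8.76853802e-01, -2.94140881e-01],
       [ 9.24873574e-01,  3.60724573e-01,  1.20360518e-01],
       [ 5.65265772e-04, -3.17813141e-01,  9.48153199e-01]])}
```

View pics/w3.png

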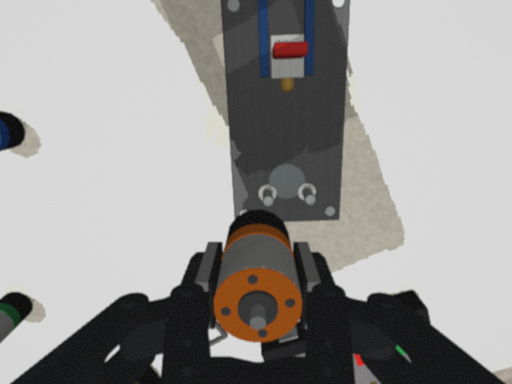

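The wrist view shows the motor held upright. The nest disc is at about (287,181), post tops at (267,200) and (311,199), nose at (287,85), and plate edges from (221,0) to (235,200) and (350,0) to (340,218).

Run:
```python
from h import *
im=cv2.imread('pics/w3.png');hsv=cv2.cvtColor(im,cv2.COLOR_BGR2HSV)
k=get_calibration('wrist')
g=cv2.GaussianBlur(im.max(2),(3,3),0).astype(int)
L=[];R=[]
for r in range(20,185,5):
    row=g[r]; d=np.diff(row)
    a=200+np.argmin(d[200:260]); b=320+np.argmax(d[320:370]); L.append((a+.5,r));R.append((b+.5,r))
def fit(pts):
    P=np.array([onplane(k,p,.012)[:2] for p in pts]); 
    vx,vy,x,y=cv2.fitLine(P.astype(np.float32),cv2.DIST_HUBER,0,.001,.001).ravel()
    s=np.sign(vx);return np.array([x,y]),np.array([vx,vy])*s
pl,vl=fit(L);pr,vr=fit(R)
print('yaw',np.arctan2(vl[1],vl[0]),np.arctan2(vr[1],vr[0]))
n=np.array([-vl[1],vl[0]]);print('width',n@(pr-pl))
m=(pl+pr)/2;v=(vl+vr);v/=np.linalg.norm(v);n=np.array([-v[1],v[0]])
print('axis y at home det', n@(np.array([.602,.125])-m), 'offset of tcp',n@(observe()['tcp_pos'][:2]-m))
A=[onplane(k,p,.037)[:2] for p in((267,200),(311,199))]
mid=sum(A)/2;print('posts',A,np.linalg.norm(A[0]-A[1]),'home via posts',mid-.0115*v, n@(mid-m))
ym=((hsv[...,0]>10)&(hsv[...,0]<30)&(hsv[...,1]>120)).astype(np.uint8)[60:110,260:310]
ys,xs=np.nonzero(ym);c=(xs.mean()+260,ys.mean()+60);t=(xs.mean()+260,ys.max()+60);print('nose',c,t,'tip',onplane(k,t,.02), n@(onplane(k,t,.02)[:2]-m))
print('axis dir',v,'yaw',np.arctan2(v[1],v[0]))
```

```text
yaw -0.3523477 -0.3533242
width 0.10885717
axis y at home det -0.0009894699784732744 offset of tcp -0.029155933538461583
posts [array([0.60313581, 0.10400147]), array([0.61783646, 0.14241548])] 0.041130831403676925 home via posts [0.59969457 0.12718242] 0.0002618393982228095
nose (np.float64(286.7448275862069), np.float64(84.41379310344828)) (np.float64(286.7448275862069), np.int64(91)) tip [0.52001382 0.15662705 0.02      ] 0.00035806873620943945
axis dir [ 0.9383965  -0.34556043] yaw -0.35283595
```

>>> drive_tool:
  moves:
    - {"x": 0.0094,"y": 0.0286,"z": 0,"wx": 0,"wy": 0,"wz": 0,"hand": 1}
    - {"x": 0,"y": 0,"z": 0,"wx": 0,"wy": 0,"wz": -0.032,"hand": 1}
    - {"x": 0,"y": 0,"z": 0.04,"wx": 0,"wy": 0,"wz": 0,"hand": 1}
    - {"x": 0,"y": 0,"z": 0.04,"wx": 0,"wy": 0,"wz": 0,"hand": 1}
    - {"x": 0,"y": 0,"z": 0.03,"wx": 0,"wy": 0,"wz": 0,"hand": 1}
    - {"x": 0,"y": 0,"z": 0.015,"wx": 0,"wy": 0,"wz": 0,"hand": 1}
    - {"x": 0,"y": 0,"z": 0,"wx": 0,"wy": 0,"wz": 0,"hand": 1}
    - {"x": 0,"y": 0,"z": 0,"wx": 0,"wy": 0,"wz": 0,"hand": 1}

```text
t: 8.75
tcp_pos: [0.585, 0.1325, 0.0505]
ee_rot: [[-0.938, 0.348, 0.002], [0.348, 0.938, 0.0], [-0.001, 0.001, -1.0]]
contact_force: [0.6, 0.2, -1.8]
finger_gap: 0.411
finger_force: 41.1
```

>>> drive_tool:
  moves:
    - {"x": 0,"y": 0,"z": 0.004,"wx": 0,"wy": 0,"wz": 0,"hand": 1}
    - {"x": 0,"y": 0,"z": 0.002,"wx": 0,"wy": 0,"wz": 0,"hand": 1}
    - {"x": 0,"y": 0,"z": 0.002,"wx": 0,"wy": 0,"wz": 0,"hand": 1}
    - {"x": 0,"y": 0,"z": 0.002,"wx": 0,"wy": 0,"wz": 0,"hand": 1}
    - {"x": 0,"y": 0,"z": 0,"wx": 0,"wy": 0,"wz": 0,"hand": 1}

```text
t: 9.25
tcp_pos: [0.5841, 0.1324, 0.0392]
ee_rot: [[-0.938, 0.347, -0.0], [0.347, 0.938, -0.0], [0.0, -0.0, -1.0]]
contact_force: [0.5, -0.1, -1.5]
finger_gap: 0.409
finger_force: 41.1
```

>>> drive_tool:
  moves:
    - {"x": 0,"y": 0,"z": 0.001,"wx": 0,"wy": 0,"wz": 0,"hand": 1}
    - {"x": 0,"y": 0,"z": 0.001,"wx": 0,"wy": 0,"wz": 0,"hand": 1}
    - {"x": 0,"y": 0,"z": 0,"wx": 0,"wy": 0,"wz": 0,"hand": 1}

```text
t: 9.55
tcp_pos: [0.5844, 0.1324, 0.0379]
ee_rot: [[-0.938, 0.347, 0.0], [0.347, 0.938, 0.0], [-0.0, 0.0, -1.0]]
contact_force: [-1.2, -0.1, 3.9]
finger_gap: 0.417
finger_force: 41.8
```

>>> drive_tool:
  moves:
    - {"x": 0,"y": 0,"z": 0,"wx": 0,"wy": 0,"wz": 0,"hand": -0.2}
    - {"x": 0,"y": 0,"z": 0,"wx": 0,"wy": 0,"wz": 0,"hand": -0.2}
    - {"x": 0,"y": 0,"z": 0,"wx": 0,"wy": 0,"wz": 0,"hand": -1}
    - {"x": 0,"y": 0,"z": 0,"wx": 0,"wy": 0,"wz": 0,"hand": -1}
    - {"x": 0,"y": 0,"z": 0,"wx": 0,"wy": 0,"wz": 0,"hand": -1}
    - {"x": 0,"y": 0,"z": 0,"wx": 0,"wy": 0,"wz": 0,"hand": -1}

```text
t: 10.15
tcp_pos: [0.5842, 0.1323, 0.0372]
ee_rot: [[-0.938, 0.347, -0.0], [0.347, 0.938, -0.0], [0.0, -0.0, -1.0]]
contact_force: [0.5, -0.1, -0.4]
finger_gap: 0.998
finger_force: 0.0
```

>>> drive_tool:
  moves:
    - {"x": 0,"y": 0,"z": -0.02,"wx": 0,"wy": 0,"wz": 0,"hand": -1}
    - {"x": 0,"y": 0,"z": -0.04,"wx": 0,"wy": 0,"wz": 0,"hand": -1}
    - {"x": 0,"y": 0,"z": -0.04,"wx": 0,"wy": 0,"wz": 0,"hand": -1}
    - {"x": 0,"y": 0,"z": -0.04,"wx": 0,"wy": 0,"wz": 0,"hand": -1}
    - {"x": 0,"y": 0,"z": 0,"wx": 0,"wy": 0,"wz": 0,"hand": -1}

```text
t: 10.65
tcp_pos: [0.5866, 0.1328, 0.1829]
ee_rot: [[-0.938, 0.347, 0.009], [0.347, 0.938, 0.001], [-0.008, 0.004, -1.0]]
contact_force: [-0.2, -0.3, -1.1]
finger_gap: 1.001
finger_force: 0.0
```

```bash
python3 look.py pics/w4.png 0.012
python3 - <<'E'
from h import *
k=get_calibration('wrist')
for d in place_of('wrist','nest_home'): print(d['uv'],d['confidence'],onplane(k,d['uv'],.012))
E
```

```text
10.65 [0.58657192 0.13279101 0.18288324] [[-0.938, 0.347, 0.009], [0.347, 0.938, 0.001], [-0.008, 0.004, -1.0]]
[258. 170.] 0.83 [0.58720654 0.13501645 0.012     ]
orange [239, 157, 34, 12, 75] [255.61333333 160.90666667] [0.56389479 0.14071581 0.074     ]
orange [235, 169, 42, 41, 1005] [255.60199005 188.36517413] [0.58570271 0.13257769 0.074     ]
```

View pics/w4.png

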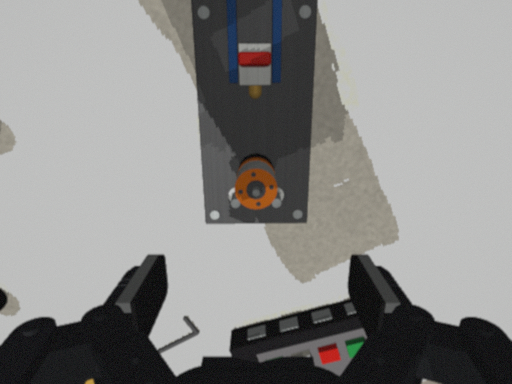

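The wrist view shows the motor upright at (256,188), just short of the posts at (235,203) and (277,203). It is about 15 mm short and centred. Now I'll shut the fingers and go behind it.

>>> drive_tool:
  moves:
    - {"x": 0.041,"y": 0,"z": 0,"wx": 0,"wy": 0,"wz": 0,"hand": 1}
    - {"x": 0,"y": 0,"z": 0,"wx": 0,"wy": 0,"wz": 0,"hand": 1}
    - {"x": 0,"y": 0,"z": 0,"wx": 0,"wy": 0,"wz": 0,"hand": 1}
    - {"x": 0,"y": 0,"z": 0,"wx": 0,"wy": 0,"wz": 0,"hand": 1}
    - {"x": 0,"y": 0,"z": 0,"wx": 0,"wy": 0,"wz": 0,"hand": 1}
    - {"x": 0,"y": 0,"z": 0,"wx": 0,"wy": 0,"wz": 0,"hand": 1}
    - {"x": 0,"y": 0,"z": 0,"wx": 0,"wy": 0,"wz": 0,"hand": 1}
  newtons: 30

```text
t: 11.5
tcp_pos: [0.5459, 0.1465, 0.1771]
ee_rot: [[-0.938, 0.348, -0.0], [0.348, 0.938, -0.0], [0.0, -0.0, -1.0]]
contact_force: [1.0, 0.3, 0.9]
finger_gap: -0.003
finger_force: 0.0
```

>>> drive_tool:
  moves:
    - {"x": 0,"y": 0,"z": 0.04,"wx": 0,"wy": 0,"wz": 0,"hand": 1}
    - {"x": 0,"y": 0,"z": 0.04,"wx": 0,"wy": 0,"wz": 0,"hand": 1}
    - {"x": 0,"y": 0,"z": 0.03,"wx": 0,"wy": 0,"wz": 0,"hand": 1}
    - {"x": 0,"y": 0,"z": 0.025,"wx": 0,"wy": 0,"wz": 0,"hand": 1}
    - {"x": 0,"y": 0,"z": 0.015,"wx": 0,"wy": 0,"wz": 0,"hand": 1}
    - {"x": 0,"y": 0,"z": 0,"wx": 0,"wy": 0,"wz": 0,"hand": 1}
    - {"x": 0,"y": 0,"z": 0,"wx": 0,"wy": 0,"wz": 0,"hand": 1}
    - {"x": 0,"y": 0,"z": 0,"wx": 0,"wy": 0,"wz": 0,"hand": 1}

```text
t: 12.3
tcp_pos: [0.5466, 0.1468, 0.0287]
ee_rot: [[-0.938, 0.347, 0.002], [0.347, 0.938, 0.0], [-0.002, 0.001, -1.0]]
contact_force: [-0.8, 0.9, 0.2]
finger_gap: -0.003
finger_force: 0.0
```

>>> drive_tool:
  moves:
    - {"x": -0.004,"y": 0,"z": 0.004,"wx": 0,"wy": 0,"wz": 0,"hand": 1}
    - {"x": -0.004,"y": 0,"z": 0,"wx": 0,"wy": 0,"wz": 0,"hand": 1}
    - {"x": -0.002,"y": 0,"z": 0,"wx": 0,"wy": 0,"wz": 0,"hand": 1}
    - {"x": -0.002,"y": 0,"z": 0,"wx": 0,"wy": 0,"wz": 0,"hand": 1}
    - {"x": -0.002,"y": 0,"z": 0,"wx": 0,"wy": 0,"wz": 0,"hand": 1}
    - {"x": -0.002,"y": 0,"z": 0,"wx": 0,"wy": 0,"wz": 0,"hand": 1}
    - {"x": -0.002,"y": 0,"z": 0,"wx": 0,"wy": 0,"wz": 0,"hand": 1}
    - {"x": -0.002,"y": 0,"z": 0,"wx": 0,"wy": 0,"wz": 0,"hand": 1}

```text
t: 13.1
tcp_pos: [0.5645, 0.1397, 0.0233]
ee_rot: [[-0.938, 0.347, -0.0], [0.347, 0.938, 0.0], [0.0, -0.0, -1.0]]
contact_force: [-0.8, 0.3, 0.8]
finger_gap: 0.001
finger_force: 0.1
```

>>> drive_tool:
  moves:
    - {"x": -0.001,"y": 0,"z": 0,"wx": 0,"wy": 0,"wz": 0,"hand": 1}
    - {"x": -0.001,"y": 0,"z": 0,"wx": 0,"wy": 0,"wz": 0,"hand": 1}
    - {"x": -0.001,"y": 0,"z": 0,"wx": 0,"wy": 0,"wz": 0,"hand": 1}
    - {"x": 0,"y": 0,"z": 0,"wx": 0,"wy": 0,"wz": 0,"hand": 1}

```text
t: 13.5
tcp_pos: [0.5674, 0.1386, 0.0233]
ee_rot: [[-0.938, 0.347, 0.0], [0.347, 0.938, -0.0], [-0.0, 0.0, -1.0]]
contact_force: [-0.4, -0.6, -1.0]
finger_gap: 0.002
finger_force: 0.0
```

>>> drive_tool:
  moves:
    - {"x": -0.001,"y": 0,"z": 0,"wx": 0,"wy": 0,"wz": 0,"hand": 1}
    - {"x": -0.001,"y": 0,"z": 0,"wx": 0,"wy": 0,"wz": 0,"hand": 1}
    - {"x": -0.001,"y": 0,"z": 0,"wx": 0,"wy": 0,"wz": 0,"hand": 1}
    - {"x": 0,"y": 0,"z": 0,"wx": 0,"wy": 0,"wz": 0,"hand": 1}

```text
t: 13.9
tcp_pos: [0.5702, 0.1376, 0.0233]
ee_rot: [[-0.938, 0.347, 0.0], [0.347, 0.938, -0.0], [-0.0, 0.0, -1.0]]
contact_force: [-0.5, 0.7, -0.6]
finger_gap: 0.004
finger_force: 0.0
```

```bash
cat > fr.py <<'E'
from h import *
v=np.array([.938,-.347,0]);f=[]
import time
o=observe();print(o['t'],o['tcp_pos'],'along',o['contact_force']@v)
E
python3 fr.py; python3 look.py pics/w5.png 0.012
```

```text
13.9 [0.5702027  0.13757383 0.02328484] along -0.6704548301030795
13.9 [0.5702027  0.13757383 0.02328484] [[-0.938, 0.347, 0.0], [0.347, 0.938, -0.0], [-0.0, 0.0, -1.0]]
```

View pics/w5.png

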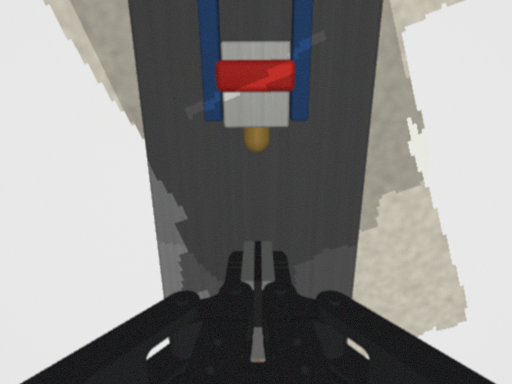

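The wrist view shows the shut fingers centred on the plate, with the nose at (257,140) and the motor hidden behind the gripper. I'll carry on in small steps, watching the force.

>>> drive_tool:
  moves:
    - {"x": -0.001,"y": 0,"z": 0,"wx": 0,"wy": 0,"wz": 0,"hand": 1}
    - {"x": -0.001,"y": 0,"z": 0,"wx": 0,"wy": 0,"wz": 0,"hand": 1}
    - {"x": 0,"y": 0,"z": 0,"wx": 0,"wy": 0,"wz": 0,"hand": 1}

```text
t: 14.3
tcp_pos: [0.5721, 0.1369, 0.0233]
ee_rot: [[-0.938, 0.347, 0.0], [0.347, 0.938, -0.0], [-0.0, 0.0, -1.0]]
contact_force: [-0.3, 1.0, 0.1]
finger_gap: 0.001
finger_force: 0.0
```

```bash
cat > sc.py <<'E'
from h import *
import sys
c=sys.argv[1];im=camera(c);k=get_calibration(c);hsv=cv2.cvtColor(im,cv2.COLOR_RGB2HSV)
om=((hsv[...,0]>8)&(hsv[...,0]<20)&(hsv[...,1]>150)&(hsv[...,2]>60)).astype(np.uint8)
n,l,s,ce=cv2.connectedComponentsWithStats(om)
for i in range(1,n):
    if s[i,4]>25: print(s[i].tolist(),ce[i],onplane(k,ce[i],.074)[:2])
cv2.imwrite(sys.argv[2],cv2.resize(im[210:330,250:410,::-1],(800,600),interpolation=2))
for d in place_of(c,'motor_orange'):print(d['uv'],d['confidence'],onplane(k,d['uv'],.012))
E
python3 sc.py scene pics/s5.png
```

```text
[321, 249, 20, 17, 201] [330.48756219 257.30348259] [0.60231301 0.12460931]
[319, 269, 20, 9, 60] [327.6        274.43333333] [0.63815056 0.12646161]
[183.0, 188.3] 0.96 [ 0.47065154 -0.22309131  0.012     ]
[326.6, 275.7] 0.64 [0.60049339 0.12391737 0.012     ]
```

View pics/s5.png

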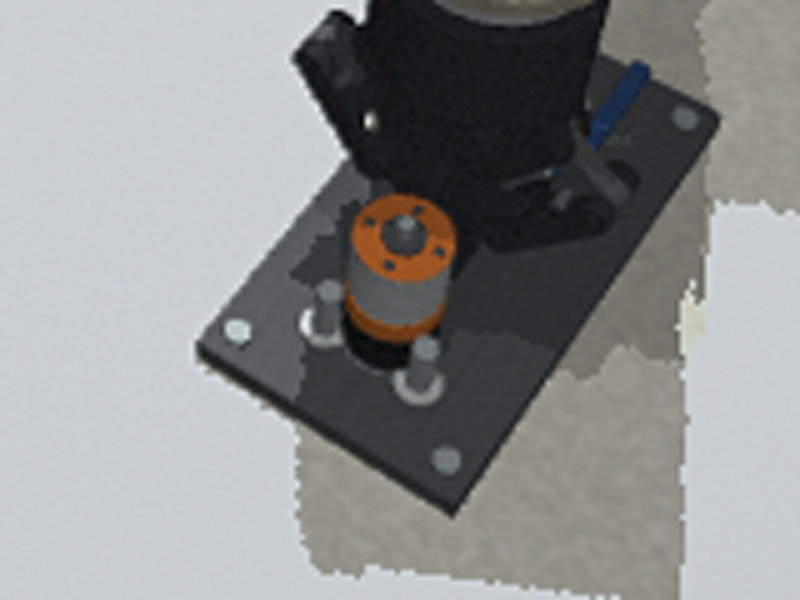

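The scene close-up shows the motor upright at (405,280) between the posts and nearly touching, with the fingers behind it. I'll continue gently until the force rises.

>>> drive_tool:
  moves:
    - {"x": -0.001,"y": 0,"z": 0,"wx": 0,"wy": 0,"wz": 0,"hand": 1}
    - {"x": 0,"y": 0,"z": 0,"wx": 0,"wy": 0,"wz": 0,"hand": 1}

```text
t: 14.6
tcp_pos: [0.5728, 0.1366, 0.0233]
ee_rot: [[-0.938, 0.347, -0.0], [0.347, 0.938, 0.0], [0.0, -0.0, -1.0]]
contact_force: [-1.4, 0.9, 0.0]
finger_gap: 0.002
finger_force: 0.3
```

>>> drive_tool:
  moves:
    - {"x": -0.001,"y": 0,"z": 0,"wx": 0,"wy": 0,"wz": 0,"hand": 1}
    - {"x": 0,"y": 0,"z": 0,"wx": 0,"wy": 0,"wz": 0,"hand": 1}

```text
t: 14.8
tcp_pos: [0.5731, 0.1364, 0.0232]
ee_rot: [[-0.938, 0.347, -0.002], [0.347, 0.938, 0.0], [0.002, -0.001, -1.0]]
contact_force: [-5.6, 2.1, 1.2]
finger_gap: 0.0
finger_force: 1.4
```

>>> drive_tool:
  moves:
    - {"x": -0.0005,"y": 0,"z": 0,"wx": 0,"wy": 0,"wz": 0,"hand": 1}
    - {"x": 0,"y": 0,"z": 0,"wx": 0,"wy": 0,"wz": 0,"hand": 1}
    - {"x": 0,"y": 0,"z": 0,"wx": 0,"wy": 0,"wz": 0,"hand": 1}

```text
t: 15.1
tcp_pos: [0.5731, 0.1364, 0.0231]
ee_rot: [[-0.938, 0.347, -0.003], [0.347, 0.938, 0.0], [0.003, -0.001, -1.0]]
contact_force: [-7.7, 4.0, 3.5]
finger_gap: 0.001
finger_force: 2.1
```

>>> drive_tool:
  moves:
    - {"x": 0.003,"y": 0,"z": 0,"wx": 0,"wy": 0,"wz": 0,"hand": 1}
    - {"x": 0.015,"y": 0,"z": 0,"wx": 0,"wy": 0,"wz": 0,"hand": 1}
    - {"x": 0,"y": 0,"z": -0.04,"wx": 0,"wy": 0,"wz": 0,"hand": 1}
    - {"x": 0,"y": 0,"z": -0.04,"wx": 0,"wy": 0,"wz": 0,"hand": 1}
    - {"x": 0.04,"y": 0,"z": -0.03,"wx": 0,"wy": 0,"wz": 0,"hand": 1}
    - {"x": 0,"y": 0,"z": 0,"wx": 0,"wy": 0,"wz": 0,"hand": 1}

```text
t: 15.7
tcp_pos: [0.5191, 0.1574, 0.1371]
ee_rot: [[-0.938, 0.346, 0.005], [0.346, 0.938, 0.001], [-0.004, 0.003, -1.0]]
contact_force: [1.8, -0.4, -1.9]
finger_gap: -0.002
finger_force: 0.0
```

```bash
python3 look.py pics/w6.png 0.012; python3 sc.py scene pics/s6.png
python3 - <<'E'
from h import *
k=get_calibration('wrist')
for d in place_of('wrist','stop_tab'): print(d['uv'],d['confidence'],onplane(k,d['uv'],.057))
E
```

```text
15.7 [0.51914731 0.15740027 0.1370743 ] [[-0.938, 0.346, 0.005], [0.346, 0.938, 0.001], [-0.004, 0.003, -1.0]]
[321, 249, 21, 17, 193] [330.86528497 256.92227979] [0.60133119 0.1250891 ]
[319, 268, 20, 10, 63] [327.57142857 274.36507937] [0.63803182 0.12638979]
[184.1, 186.4] 0.95 [ 0.46456348 -0.22312115  0.012     ]
[328.0, 277.6] 0.6 [0.60376437 0.12716715 0.012     ]
[258.0, 162.5] 0.77 [0.49128968 0.1676492  0.057     ]
```

View pics/s6.png

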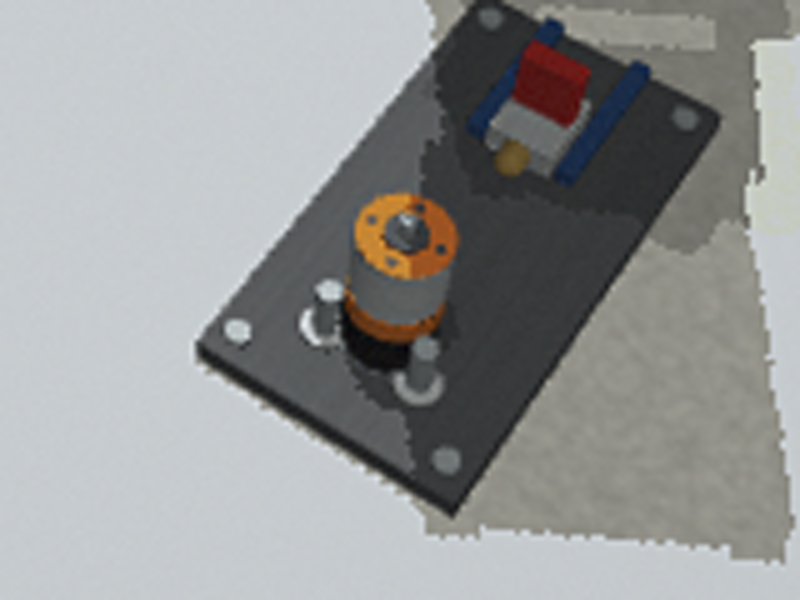

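The motor is upright against both posts at (330,290) and (425,345), and the stop is still back with its tab at (555,85). The contact position agrees with the nest fit. Next I'll go behind the tab.

>>> drive_tool:
  moves:
    - {"x": 0.03,"y": 0,"z": 0,"wx": 0,"wy": 0,"wz": 0,"hand": 1}
    - {"x": 0.027,"y": 0,"z": 0,"wx": 0,"wy": 0,"wz": 0,"hand": 1}
    - {"x": 0,"y": 0,"z": 0.03,"wx": 0,"wy": 0,"wz": 0,"hand": 1}
    - {"x": 0,"y": 0,"z": 0,"wx": 0,"wy": 0,"wz": 0,"hand": 1}
    - {"x": 0,"y": 0,"z": 0,"wx": 0,"wy": 0,"wz": 0,"hand": 1}

```text
t: 16.45
tcp_pos: [0.4668, 0.1757, 0.1029]
ee_rot: [[-0.938, 0.348, -0.002], [0.348, 0.938, -0.001], [0.001, -0.001, -1.0]]
contact_force: [-0.1, 0.3, 1.0]
finger_gap: -0.003
finger_force: 0.0
```

>>> drive_tool:
  moves:
    - {"x": 0.003,"y": 0,"z": 0.03,"wx": 0,"wy": 0,"wz": 0,"hand": 1}
    - {"x": 0,"y": 0,"z": 0.025,"wx": 0,"wy": 0,"wz": 0,"hand": 1}
    - {"x": 0,"y": 0,"z": 0.013,"wx": 0,"wy": 0,"wz": 0,"hand": 1}
    - {"x": 0,"y": 0,"z": 0,"wx": 0,"wy": 0,"wz": 0,"hand": 1}
    - {"x": 0,"y": 0,"z": 0,"wx": 0,"wy": 0,"wz": 0,"hand": 1}

```text
t: 16.95
tcp_pos: [0.4645, 0.1771, 0.0361]
ee_rot: [[-0.938, 0.348, 0.001], [0.348, 0.938, 0.0], [-0.001, 0.001, -1.0]]
contact_force: [-0.2, -0.4, 0.8]
finger_gap: -0.0
finger_force: 0.0
```

>>> drive_tool:
  moves:
    - {"x": -0.006,"y": 0,"z": 0,"wx": 0,"wy": 0,"wz": 0,"hand": 1}
    - {"x": -0.006,"y": 0,"z": 0,"wx": 0,"wy": 0,"wz": 0,"hand": 1}
    - {"x": -0.006,"y": 0,"z": 0,"wx": 0,"wy": 0,"wz": 0,"hand": 1}
    - {"x": -0.006,"y": 0,"z": 0,"wx": 0,"wy": 0,"wz": 0,"hand": 1}
    - {"x": -0.006,"y": 0,"z": 0,"wx": 0,"wy": 0,"wz": 0,"hand": 1}
    - {"x": -0.006,"y": 0,"z": 0,"wx": 0,"wy": 0,"wz": 0,"hand": 1}
    - {"x": -0.006,"y": 0,"z": 0,"wx": 0,"wy": 0,"wz": 0,"hand": 1}
    - {"x": -0.006,"y": 0,"z": 0,"wx": 0,"wy": 0,"wz": 0,"hand": 1}

```text
t: 17.75
tcp_pos: [0.5091, 0.1602, 0.0353]
ee_rot: [[-0.938, 0.347, -0.0], [0.347, 0.938, 0.0], [0.0, -0.0, -1.0]]
contact_force: [-1.3, 1.7, 0.5]
finger_gap: -0.003
finger_force: 1.1
```

>>> drive_tool:
  moves:
    - {"x": -0.005,"y": 0,"z": 0,"wx": 0,"wy": 0,"wz": 0,"hand": 1}
    - {"x": -0.005,"y": 0,"z": 0,"wx": 0,"wy": 0,"wz": 0,"hand": 1}
    - {"x": -0.005,"y": 0,"z": 0,"wx": 0,"wy": 0,"wz": 0,"hand": 1}
    - {"x": -0.004,"y": 0,"z": 0,"wx": 0,"wy": 0,"wz": 0,"hand": 1}
    - {"x": -0.003,"y": 0,"z": 0,"wx": 0,"wy": 0,"wz": 0,"hand": 1}
    - {"x": -0.002,"y": 0,"z": 0,"wx": 0,"wy": 0,"wz": 0,"hand": 1}
    - {"x": -0.002,"y": 0,"z": 0,"wx": 0,"wy": 0,"wz": 0,"hand": 1}
    - {"x": 0,"y": 0,"z": 0,"wx": 0,"wy": 0,"wz": 0,"hand": 1}

```text
t: 18.55
tcp_pos: [0.5333, 0.1512, 0.0353]
ee_rot: [[-0.938, 0.347, 0.0], [0.347, 0.938, -0.0], [-0.0, 0.0, -1.0]]
contact_force: [0.1, -0.2, 0.7]
finger_gap: -0.0
finger_force: 0.0
```

>>> drive_tool:
  moves:
    - {"x": -0.001,"y": 0,"z": 0,"wx": 0,"wy": 0,"wz": 0,"hand": 1}
    - {"x": -0.001,"y": 0,"z": 0,"wx": 0,"wy": 0,"wz": 0,"hand": 1}
    - {"x": 0,"y": 0,"z": 0,"wx": 0,"wy": 0,"wz": 0,"hand": 1}

```text
t: 18.85
tcp_pos: [0.535, 0.1506, 0.0353]
ee_rot: [[-0.938, 0.347, 0.0], [0.347, 0.938, -0.0], [-0.0, -0.0, -1.0]]
contact_force: [-1.0, 0.8, 0.5]
finger_gap: -0.001
finger_force: 0.6
```

>>> drive_tool:
  moves:
    - {"x": -0.001,"y": 0,"z": 0,"wx": 0,"wy": 0,"wz": 0,"hand": 1}
    - {"x": 0,"y": 0,"z": 0,"wx": 0,"wy": 0,"wz": 0,"hand": 1}

```text
t: 19.05
tcp_pos: [0.5359, 0.1502, 0.0353]
ee_rot: [[-0.938, 0.347, 0.0], [0.347, 0.938, -0.0], [-0.0, -0.0, -1.0]]
contact_force: [-1.7, 0.9, 0.1]
finger_gap: -0.004
finger_force: 0.7
```

>>> drive_tool:
  moves:
    - {"x": -0.001,"y": 0,"z": 0,"wx": 0,"wy": 0,"wz": 0,"hand": 1}
    - {"x": 0,"y": 0,"z": 0,"wx": 0,"wy": 0,"wz": 0,"hand": 1}

```text
t: 19.25
tcp_pos: [0.5369, 0.1499, 0.0353]
ee_rot: [[-0.938, 0.347, 0.0], [0.347, 0.938, -0.0], [-0.0, 0.0, -1.0]]
contact_force: [-1.0, 1.1, 0.2]
finger_gap: 0.002
finger_force: 0.6
```

>>> drive_tool:
  moves:
    - {"x": -0.001,"y": 0,"z": 0,"wx": 0,"wy": 0,"wz": 0,"hand": 1}
    - {"x": 0,"y": 0,"z": 0,"wx": 0,"wy": 0,"wz": 0,"hand": 1}

```text
t: 19.45
tcp_pos: [0.5378, 0.1496, 0.0353]
ee_rot: [[-0.938, 0.347, 0.0], [0.347, 0.938, -0.0], [-0.0, 0.0, -1.0]]
contact_force: [-1.4, 0.5, 0.3]
finger_gap: 0.003
finger_force: 0.8
```

>>> drive_tool:
  moves:
    - {"x": -0.001,"y": 0,"z": 0,"wx": 0,"wy": 0,"wz": 0,"hand": 1}
    - {"x": 0,"y": 0,"z": 0,"wx": 0,"wy": 0,"wz": 0,"hand": 1}

```text
t: 19.65
tcp_pos: [0.5386, 0.1492, 0.0353]
ee_rot: [[-0.938, 0.347, -0.0], [0.347, 0.938, -0.0], [0.0, -0.0, -1.0]]
contact_force: [-3.6, 1.0, 0.9]
finger_gap: 0.001
finger_force: 1.7
```

>>> drive_tool:
  moves:
    - {"x": -0.001,"y": 0,"z": 0,"wx": 0,"wy": 0,"wz": 0,"hand": 1}
    - {"x": 0,"y": 0,"z": 0,"wx": 0,"wy": 0,"wz": 0,"hand": 1}
    - {"x": 0,"y": 0,"z": 0,"wx": 0,"wy": 0,"wz": 0,"hand": 1}

```text
t: 19.95
tcp_pos: [0.5389, 0.1491, 0.0352]
ee_rot: [[-0.938, 0.347, -0.002], [0.347, 0.938, 0.0], [0.002, -0.0, -1.0]]
contact_force: [-7.3, 3.0, 3.9]
finger_gap: 0.001
finger_force: 3.6
```

The stop stalled at about 8 N where expected, so it is against the motor. I'll back off and check.

>>> drive_tool:
  moves:
    - {"x": 0.004,"y": 0,"z": 0,"wx": 0,"wy": 0,"wz": 0,"hand": 1}
    - {"x": 0.012,"y": 0,"z": 0,"wx": 0,"wy": 0,"wz": 0,"hand": 1}
    - {"x": 0,"y": 0,"z": -0.04,"wx": 0,"wy": 0,"wz": 0,"hand": 1}
    - {"x": 0,"y": 0,"z": -0.04,"wx": 0,"wy": 0,"wz": 0,"hand": 1}
    - {"x": 0.04,"y": 0,"z": -0.04,"wx": 0,"wy": 0,"wz": 0,"hand": 1}
    - {"x": 0.03,"y": 0,"z": -0.02,"wx": 0,"wy": 0,"wz": 0,"hand": 1}
    - {"x": 0,"y": 0,"z": 0,"wx": 0,"wy": 0,"wz": 0,"hand": 1}
    - {"x": 0,"y": 0,"z": 0,"wx": 0,"wy": 0,"wz": 0,"hand": 1}

```text
t: 20.75
tcp_pos: [0.4631, 0.1774, 0.171]
ee_rot: [[-0.938, 0.347, 0.002], [0.347, 0.938, 0.0], [-0.001, 0.001, -1.0]]
contact_force: [0.1, 0.3, 0.3]
finger_gap: -0.002
finger_force: 0.0
```

```bash
python3 sc.py scene pics/s7.png
python3 - <<'E'
from h import *
k=get_calibration('scene')
for d in place_of('scene','stop_tab'): print(d['uv'],d['confidence'],onplane(k,d['uv'],.057))
for q in('motor_blue','motor_green'): print([onplane(k,d['uv'],0)[:2] for d in place_of('scene',q)])
E
```

```text
[321, 249, 20, 17, 192] [330.63020833 257.19270833] [0.60201126 0.12480344]
[319, 269, 20, 10, 63] [327.42857143 274.84126984] [0.63902721 0.1263388 ]
[185.8, 186.5] 0.83 [ 0.46376347 -0.21935817  0.012     ]
[237.8, 105.0] 0.75 [ 0.20109707 -0.1852675   0.057     ]
[342.9, 242.9] 0.67 [0.5520384  0.14004275 0.057     ]
[149.6, 247.4] 0.48 [ 0.66467463 -0.19752507  0.057     ]
[array([ 0.45291769, -0.11297162])]
[array([ 0.62360761, -0.23011179])]
```

View pics/s7.png

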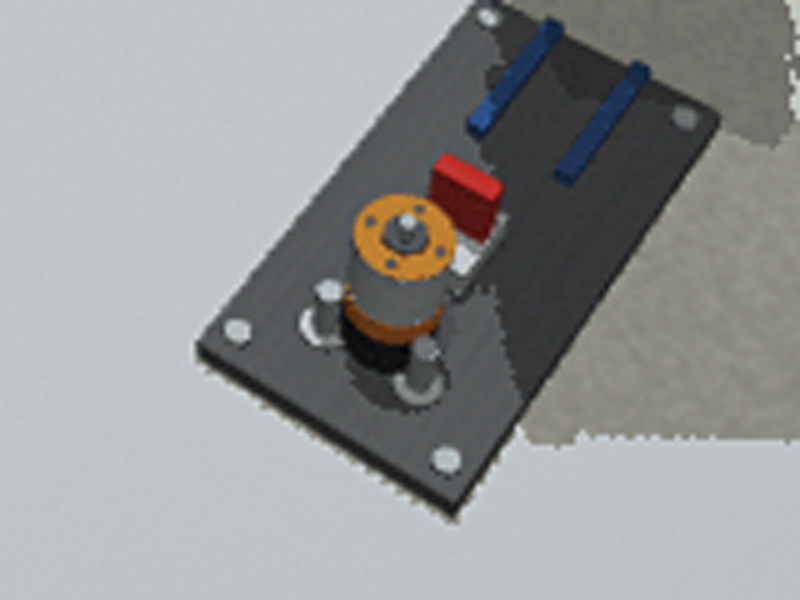

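The motor stands upright at (405,280) against both posts, with the stop's tab at (465,195) up behind it. The blue and green motors haven't moved and the arm is clear, so I'm handing in.

```bash
python3 -c "
from cell import *
print(finish_job())"
```

```text
the job is handed in; nothing more can be done
None
```

The orange motor stands upright and released against both posts with the stop slid up against it, the blue and green motors are where they started, and the job is handed in; the hand-in gave no verdict.

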